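Draw out the wide instrument tray with the tray hook

TASK

Pick up the tray hook (the white handle whose steel rod bends down at the end), lower its prong into the finger hole of the widest tray and use it to draw that tray out until it stands about 6 cm out of its case. Then lift the hook out of the hole and stand it upright on the bench again, well clear of the tray; leave the two narrow trays as they are.

Things in the scene. Friction and masses are not known exactly. Their poses are not given: they have to be found in the camera images.
- hook_mid (a point): Middle of the loose hook's handle: white plastic block 64 mm long (x), 24 wide (y), 50 high (z), standing on the bench, its underside 25 mm below this point. +x runs along the handle to its steel rod, which leaves the front 15 mm above this point and bends straight down 72 mm ahead of it. About 160 g. Grip across the 24 mm. A like handle with an unbent rod, loose near by, is not the hook.
- hook_tip (a point): Lower end of the hook's down-pointing prong (8 mm thick, rounded end, straight for its lowest 28 mm): 72 mm ahead of hook_mid along the handle and 21 mm lower, 4 mm above the level of the handle's underside. Axes as hook_mid.
- wide_hole (a point): Centre of the 33 mm round through hole, at the top face of the widest tray's tab: a level aluminium plate 5 mm thick, 60 wide, 50 mm out from the tray front, hole centre 25 mm from its front edge; free below down to the bench, 53 mm under this point. White case 125 mm wide, 70 high, in a row with two cases 80 mm wide, in any order. The tray slides out along this point's -x, towards the robot.
- wide_tray (a joint): How far the wide tray is drawn out of its case, in m: 0 shut, stop at 0.10. It slides with a drag of about 1.5 N (more when fast) and stays where it is left.
- narrow_a_hole (a point): Centre of the finger hole in the like tab of one narrow tray (case 80 mm wide). To be left as it is.
- narrow_b_hole (a point): Centre of the finger hole in the like tab of the other narrow tray (case 80 mm wide). To be left as it is.
There are look-alikes about, which are no part of the job. Leave any brown or yellow look-alike of the part that bears hook_mid alone.

How it is judged:
By the outcome, as a careful person would: the job done as asked, in the order asked, and still so for the second after the job is handed in, with the robot touching nothing.
It also fails if it takes over 48 s, if anything falls off the work surface, if the arm or the gripper's body presses on something with over 40 N, if the wrist force passes 120 N, or if a joint passes its speed limit or range.

ROBOT

A 6-joint arm with a two-finger parallel gripper is mounted at the origin on the work surface. World frame = base frame: x ahead of the robot, y to its left, z up, the work surface at z = 0. Lengths are in m, angles in rad, forces in N, time in s.
With the tool pointing down it reaches from about 0.275 to 0.725 m from the base axis. Payload 5.6 kg.
Tool frame: the origin (TCP) lies at the very end of the fingers, on their centre line; the grasp point (between the pads) lies r.hold_point_z behind it (r.hold_point_z is the distance from the TCP to the grasp point, in m); z points along the fingers, x is the direction in which the jaws open and shut, and the axes are right-handed (so a half turn about z gives the same grasp; the last joint's range is limited). The gripper opens to 85 mm and grips with 20 to 120 N. Pads are 22 mm wide; open, the fingers measure 114 mm over their backs; the gripper's body (76 mm by 85 mm) begins 54 mm behind the grasp point. The pads swing forward as they close: fully open they stand 13 mm farther back than shut.
Start: joints at [-1.019, 0.255, 0.108, 0, -1.424, -0.285], TCP at [0.145, -0.531, 0.231] pointing down, gripper open.
Joint ranges: [-2.95, 2.95], [-1.21, 1.97], [-1.09, 1.5], [-2.87, 1.71], [-2.94, -0.07], [-3.05, 3.05]. Speed limits (rad/s): [2.57, 2.57, 3.14, 3.14, 3.14, 3.14].

INTERFACE

Orientations are given as a 3x3 rotation matrix whose columns are the frame's x, y, z axes.
In Python, from bench import sensors, eyes, sign_off, r gives the robot as it stands. The module is installed in compiled form; this text tells all that it offers.
- The arm moves only by the tool carry_out, never from a script. Its argument "motion" is a list of rows, each a list of 7 numbers: the opening, from 0 (shut) to 1 (fully open), then the shift along the tool's x, y, z in m, then the turn, a rotation vector about the tool's x, y, z in degrees. A call has 1 to 12 rows; each row is the pose to reach, as a shift and turn from the pose commanded when the call began, along the tool's axes at that moment; what a row does not reach only later rows make up. A row lasts 1/12 s, in which the tool goes at most 41.7 mm and 7.16 degrees, less where a joint would pass 70% of its speed; a pose out of reach is approached as far as the arm can. A call with a gripper value outside its range is refused whole. The fingers move at their own pace and stop on an object; the grip force is fixed at half the most. Time passes only in rows, so rows that repeat a pose let the fingers close. It gives the time, the measured TCP pose, the force and the opening at its end, in the units of the state.
- sensors.state(): the state, without advancing time (a new reading comes with each control period).
- eyes.capture(name): name is "side" or "top"; returns the picture (400x640x3 uint8, red, green, blue); there is no depth.
- eyes.calibration(name): a dict with "fx", "fy", "cx", "cy" (pixels), "view" (4x4, takes a point from world to camera coordinates). Camera axes: x right, y down, z forward; pixel columns grow to the right and rows downward; lengths in m; the calibration is good to about 2 mm. A picture is of the moment at which its call begins. calibration takes no time and is no camera call.
- sign_off(): hands the job in, once; it reports no verdict.
The state is a dict: "clock": time; "q": joint angles; "joint_velocities": joint speeds; "joint_torque": joint torques, N m; "ee_pos": TCP position; "tool_rot": TCP orientation; "ft_force": force on the tool from outside, world axes, zero at the start; "torque": the same for the moment, N m; "opening": finger opening in m.
Only numpy, scipy, OpenCV 4.12 (cv2) and the standard library are available. Lean on these libraries where they do the work, as an engineer would, in place of code of your own. Each camera call takes 0.05 s, during which the arm holds its last target. There are 200 camera calls.

## Working session

There is one attempt and no reset: what is moved stays moved. The work goes in short steps, Python scripts to look and compute and a tool call to move; the robot and the scene stay as the last step left them, time stands still between calls to the robot, and variables do not carry over. Pictures are saved under pics/ and viewed, on a budget of 10 in all, crops included, one or two more only if the job needs it, and the job is handed in when it is done.

Besides the shell and the picture viewer there is one more tool, called after "Emit:" in YAML: its name, and indented under it one key for each argument. carry_out: Moves the arm, as the interface text tells. Its arguments: {"type":"object","properties":{"motion":{"type":"array","items":{"type":"array","items":{"type":"number"}}}},"required":["motion"]}

```bash
mkdir -p pics
cat > h.py <<'E'
import numpy as np, cv2
from bench import sensors, eyes, sign_off, r
def ray(n,u,v):
    c=eyes.calibration(n);V=np.array(c["view"]);R=V[:3,:3];o=-R.T@V[:3,3]
    return o,R.T@np.array([(u-c["cx"])/c["fx"],(v-c["cy"])/c["fy"],1])
def onz(n,u,v,z):
    o,d=ray(n,u,v);return o+d*(z-o[2])/d[2]
def proj(n,p):
    c=eyes.calibration(n);V=np.array(c["view"]);q=V[:3,:3]@np.array(p)+V[:3,3]
    return np.array([c["fx"]*q[0]/q[2]+c["cx"],c["fy"]*q[1]/q[2]+c["cy"]])
def save(n,f):
    im=eyes.capture(n);cv2.imwrite(f,im[:,:,::-1]);return im
E
python3 - <<'E'
from h import *
for n in("top","side"):
    save(n,f"pics/{n}0.png");c=eyes.calibration(n);print(n,c["fx"],ray(n,320,200)[0].round(3),ray(n,320,200)[1].round(3))
s=sensors.state();print(s["clock"],s["ee_pos"],np.round(s["tool_rot"],3),s["opening"],r.hold_point_z)
E
```

```text
top 441.7686173888293 [ 0.35  -0.066  1.021] [ 0.227  0.023 -0.974]
side 431.5953656419936 [ 0.544 -0.712  0.701] [ 0.005  0.694 -0.72 ]
0.1 [ 0.14494489 -0.53009683  0.23048588] [[-0.264  0.965 -0.001]
 [ 0.965  0.264  0.002]
 [ 0.002 -0.    -1.   ]] 0.08532682014361372 0.0187
```

View pics/top0.png

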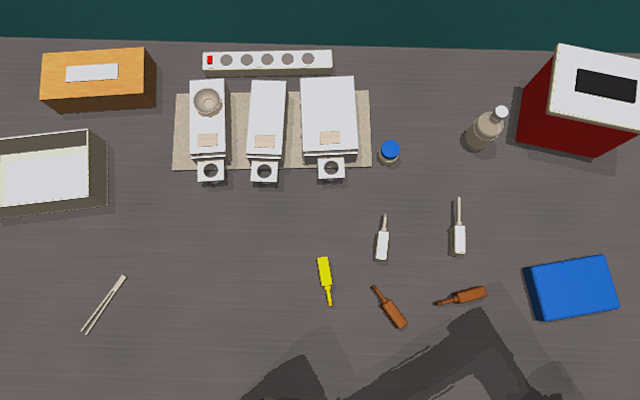

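View pics/side0.png

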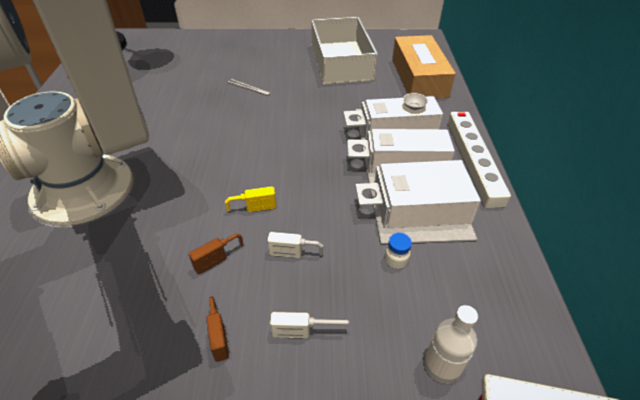

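Top view: the white handles are at (382,240) and (460,238). In the side view the first is at (290,245) and its rod bends down at (320,248), so it fits as the hook. The second, at (290,325), has a straight rod. The widest case is the rightmost in the top view, with its tab hole at (331,168). I'll confirm with an enlarged crop and measure at the same time.

Run:
```python
from h import *
t=cv2.imread("pics/top0.png");s=cv2.imread("pics/side0.png")
a=cv2.resize(t[140:270,280:410],(390,390),interpolation=cv2.INTER_CUBIC);b=cv2.resize(s[165:295,250:380],(390,390),interpolation=cv2.INTER_CUBIC)
a=cv2.resize(a,(400,400));b=cv2.resize(b,(400,400));cv2.imwrite("pics/crop1.png",np.hstack([a,b]))
def blobs(im,box,lo,n,inv=False):
    x0,y0,x1,y1=box;g=cv2.cvtColor(im,cv2.COLOR_BGR2GRAY)[y0:y1,x0:x1]
    m=((g<lo) if inv else (g>lo)).astype(np.uint8)
    for c in cv2.findContours(m,cv2.RETR_LIST,cv2.CHAIN_APPROX_NONE)[0]:
        if cv2.contourArea(c)>30:
            M=cv2.moments(c);rc=cv2.minAreaRect(c);print(n,"cen",round(M['m10']/M['m00']+x0,1),round(M['m01']/M['m00']+y0,1),"A",cv2.contourArea(c),"box",(cv2.boxPoints(rc)+[x0,y0]).round(1).tolist())
blobs(t,(365,205,400,270),170,"handle top")
blobs(t,(365,205,400,270),130,"handle+rod top")
blobs(s,(260,225,330,265),150,"handle side")
blobs(t,(314,155,350,182),120,"hole top",True)
blobs(s,(352,180,384,220),120,"hole side",True)
for p in [(.5,-.1,0)]:print(proj("top",p),proj("side",p))
```

```text
handle top cen 382.3 243.6 A 273.0 box [[375.6, 258.5], [380.3, 216.5], [390.4, 217.6], [385.7, 259.6]]
handle+rod top cen 382.2 242.2 A 324.0 box [[374.7, 258.5], [379.7, 213.3], [390.8, 214.5], [385.8, 259.8]]
handle side cen 288.0 238.5 A 391.5 box [[266.7, 242.0], [267.8, 230.7], [322.9, 235.7], [321.9, 247.0]]
hole top cen 330.8 167.1 A 124.0 box [[324.0, 161.0], [337.0, 161.0], [337.0, 173.0], [324.0, 173.0]]
hole top cen 333.2 169.8 A 259.5 box [[314.0, 155.0], [349.0, 155.0], [349.0, 181.0], [314.0, 181.0]]
hole side cen 367.5 193.3 A 54.0 box [[363.0, 189.0], [375.0, 189.0], [375.0, 197.0], [363.0, 197.0]]
hole side cen 365.0 206.8 A 551.5 box [[352.0, 180.0], [383.0, 180.0], [383.0, 219.0], [352.0, 219.0]]
[343.93503341 237.36761591] [297.27572085 221.40348805]
```

View pics/crop1.png

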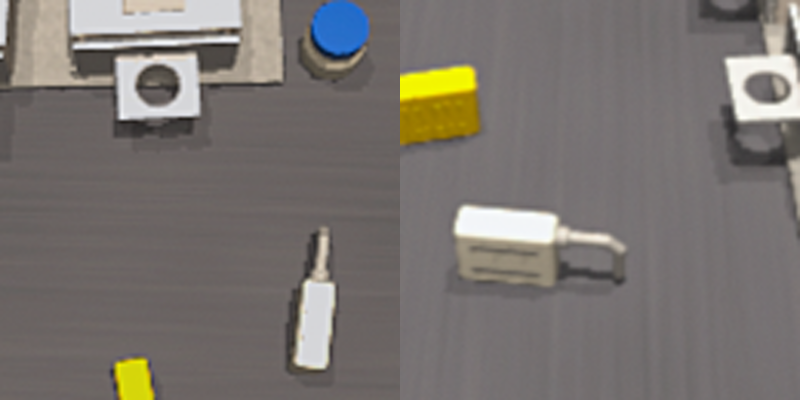

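The crop shows the hook in both views. Its top face is centred at top (382.2,245.5) and the bend is at (385.3,215.4). In the side half the rod clearly turns down. The wide tab's hole is at top (331.2,167.9) and side (369.3,193.6).

Run:
```python
from h import *
t=cv2.imread("pics/top0.png")
k=400/130
P=lambda x,y:(280+x/k,140+y/k)
S=lambda x,y:(250+(x-400)/k,165+y/k)
cs=np.array([onz("top",*P(*c),.05) for c in[(303,281),(334,283),(326,368),(294,366)]]);print("handle top face",cs.round(4).tolist(),cs.mean(0))
f=(cs[0]+cs[1])/2-(cs[2]+cs[3])/2;print("len",np.linalg.norm(f),"wid",np.linalg.norm(cs[0]-cs[1]),"yaw",np.degrees(np.arctan2(f[1],f[0])))
tip=onz("top",*P(324,230),.044);d=tip-cs.mean(0);print("rod end",tip,np.hypot(*d[:2]),np.degrees(np.arctan2(d[1],d[0])))
cs=np.array([onz("side",*S(*c),.05) for c in[(460,207),(553,213)]]);print("side far edge",cs)
print("hole",onz("top",*P(157.5,86),.053),onz("side",*S(767,88),.053))
# front edge of tab, and case direction
a=onz("top",*P(119,120),.053);b=onz("top",*P(201,118),.053);print("tab front",a,b,np.linalg.norm(a-b),np.degrees(np.arctan2(*(a-b)[:2])))
a=onz("top",*P(72,34),.07);b=onz("top",*P(240,32),.07);print("case front?",a,b,np.linalg.norm(a-b))
# case side edges full image
g=[onz("top",*p,.07) for p in[(301,152),(300,78),(353,76),(358,150)]];print(np.round(g,3).tolist())
```

```text
handle top face [[0.5084, -0.1747, 0.05], [0.5076, -0.1971, 0.05], [0.4463, -0.1913, 0.05], [0.447, -0.1685, 0.05]] [ 0.4773244  -0.18290703  0.05      ]
len 0.06165010223676331 wid 0.022377182160971277 yaw -5.543427133450787
rod end [ 0.54759362 -0.19059694  0.044     ] 0.07068874253983498 -6.245306505280029
side far edge [[ 0.44988268 -0.17196817  0.05      ]
 [ 0.5090712  -0.17672379  0.05      ]]
hole [ 0.65125258 -0.06576088  0.053     ] [ 0.65306755 -0.06784776  0.053     ]
tab front [ 0.6242345  -0.03804487  0.053     ] [ 0.62751924 -0.09855415  0.053     ] 0.06059836873873952 -3.107248410742314
case front? [ 0.68407132 -0.00177066  0.07      ] [ 0.68919476 -0.12535263  0.07      ] 0.1236881247888737
[[0.682, 0.004, 0.07], [0.865, 0.014, 0.07], [0.873, -0.111, 0.07], [0.69, -0.125, 0.07]]
```

Both views agree. hook_mid is about (0.477,-0.183) with yaw −6°, and the measured sizes are 62×22 mm against the given 64×24. The hole is about (0.652,-0.067), and the tab is 60.6 mm wide against 60. The tray's x axis has a yaw of about +3°. I'll move to a point above the hook.

Emit:
carry_out:
  motion:
    - [1,0.246,0.412,0.13,0,0,21.3]
    - [1,0.246,0.412,0.13,0,0,21.3]
    - [1,0.246,0.412,0.13,0,0,21.3]
    - [1,0.246,0.412,0.13,0,0,21.3]
    - [1,0.246,0.412,0.13,0,0,21.3]
    - [1,0.246,0.412,0.13,0,0,21.3]
    - [1,0.246,0.412,0.13,0,0,21.3]
    - [1,0.246,0.412,0.13,0,0,21.3]
    - [1,0.246,0.412,0.13,0,0,21.3]
    - [1,0.246,0.412,0.13,0,0,21.3]
    - [1,0.246,0.412,0.13,0,0,21.3]
    - [1,0.246,0.412,0.13,0,0,21.3]

```text
clock: 1.1
ee_pos: [0.4718, -0.1896, 0.1032]
tool_rot: [[0.105, 0.995, -0.0], [0.995, -0.105, 0.0], [0.0, -0.0, -1.0]]
ft_force: [0.4, 0.1, 0.2]
opening: 0.0852
```

Emit:
carry_out:
  motion:
    - [1,0,0,0,0,0,0]
    - [1,0,0,0,0,0,0]
    - [1,0,0,0,0,0,0]
    - [1,0,0,0,0,0,0]

```text
clock: 1.43
ee_pos: [0.4705, -0.1921, 0.1041]
tool_rot: [[0.106, 0.994, 0.0], [0.994, -0.106, -0.0], [-0.0, 0.0, -1.0]]
ft_force: [-0.7, 0.2, -0.0]
opening: 0.0848
```

Run:
```python
from h import *
s=sensors.state();print(s["clock"],s["ee_pos"],np.round(s["tool_rot"],3).tolist(),s["ft_force"])
R=s["tool_rot"];print("shift",R.T@(np.array([.4775,-.1835,.012])-s["ee_pos"]))
im=save("side","pics/side1.png")
```

```text
1.4333 [ 0.47047103 -0.19212877  0.10405703] [[0.106, 0.994, 0.0], [0.994, -0.106, -0.0], [-0.0, 0.0, -1.0]] [-0.68344906  0.21257887 -0.02784812]
shift [0.00932953 0.00607535 0.09205656]
```

View pics/side1.png

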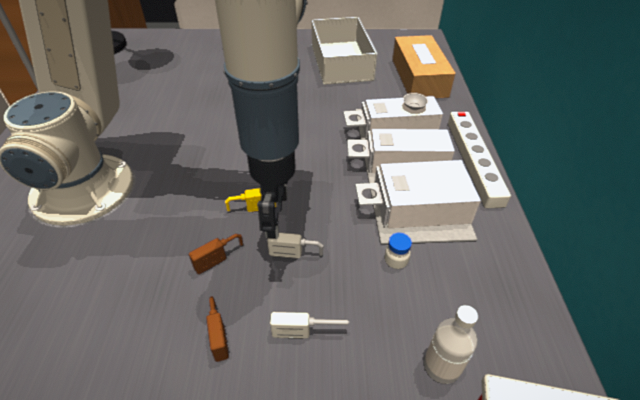

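The gripper is above the hook (side ~(270,225)), and the hook at (295,246) hasn't moved. I'll descend.

Emit:
carry_out:
  motion:
    - [1,0.009,0.006,0.02,0,0,0]
    - [1,0.009,0.006,0.04,0,0,0]
    - [1,0.009,0.006,0.06,0,0,0]
    - [1,0.009,0.006,0.075,0,0,0]
    - [1,0.009,0.006,0.085,0,0,0]
    - [1,0.009,0.006,0.092,0,0,0]
    - [1,0.009,0.006,0.092,0,0,0]
    - [1,0.009,0.006,0.092,0,0,0]

```text
clock: 2.15
ee_pos: [0.4781, -0.1837, 0.0124]
tool_rot: [[0.105, 0.994, 0.001], [0.994, -0.105, -0.0], [-0.0, 0.001, -1.0]]
ft_force: [0.3, 0.3, 0.9]
opening: 0.0854
```

Emit:
carry_out:
  motion:
    - [0.5,0,0,0,0,0,0]
    - [0.3,0,0,0,0,0,0]
    - [0.15,0,0,0,0,0,0]
    - [0,0,0,0,0,0,0]
    - [0,0,0,0,0,0,0]
    - [0,0,0,0,0,0,0]
    - [0,0,0,0,0,0,0]
    - [0,0,0,0,0,0,0]
    - [0,0,0,0,0,0,0]
    - [0,0,0,0,0,0,0]

```text
clock: 2.98
ee_pos: [0.4783, -0.1832, 0.0123]
tool_rot: [[0.105, 0.995, 0.001], [0.995, -0.105, -0.0], [-0.0, 0.001, -1.0]]
ft_force: [-0.5, 1.8, 5.1]
opening: 0.0232
```

It has gripped the handle (opening 23 mm). I'll lift and check the prong's pose in the hand.

Emit:
carry_out:
  motion:
    - [0,0,0,-0.01,0,0,0]
    - [0,0,0,-0.02,0,0,0]
    - [0,0,0,-0.035,0,0,0]
    - [0,0,0,-0.05,0,0,0]
    - [0,0,0,-0.065,0,0,0]
    - [0,0,0,-0.08,0,0,0]
    - [0,0,0,-0.08,0,0,0]
    - [0,0,0,-0.08,0,0,0]
    - [0,0,0,-0.08,0,0,0]

```text
clock: 3.73
ee_pos: [0.4772, -0.183, 0.0913]
tool_rot: [[0.105, 0.994, -0.001], [0.994, -0.105, 0.001], [0.0, -0.001, -1.0]]
ft_force: [0.4, 0.2, -1.7]
opening: 0.023
```

Run:
```python
from h import *
s=sensors.state();R=np.array(s["tool_rot"]);p=np.array(s["ee_pos"]);print(s["clock"],p,R.round(3).tolist(),s["opening"],s["ft_force"])
a=eyes.capture("top")[:,:,::-1];b=eyes.capture("side")[:,:,::-1]
tip=p+R@[0,.0715,-.0127+.021]; bend=tip+[0,0,.04]
print("exp tip",tip)
out=[]
for n,i in(("top",a),("side",b)):
    u=proj(n,tip);w=proj(n,bend);print(n,"tip",u,"bendtop",w);x,y=int(u[0]-50),int(u[1]-50)
    out.append(cv2.resize(i[y:y+100,x:x+100],(400,400),interpolation=cv2.INTER_CUBIC));print("origin",x,y)
cv2.imwrite("pics/crop2.png",np.hstack(out))
```

```text
3.7333 [ 0.47724677 -0.1829687   0.09129786] [[0.105, 0.994, -0.001], [0.994, -0.105, 0.001], [0.0, -0.001, -1.0]] 0.0229884123887075 [ 0.37619015  0.19405002 -1.6620144 ]
exp tip [ 0.54834125 -0.19048223  0.08291568]
top tip [387.54966909 210.91792696] bendtop [390.11255068 207.01271499]
origin 337 160
side tip [320.00796045 228.73976675] bendtop [320.1183917  214.38438198]
origin 270 178
```

View pics/crop2.png

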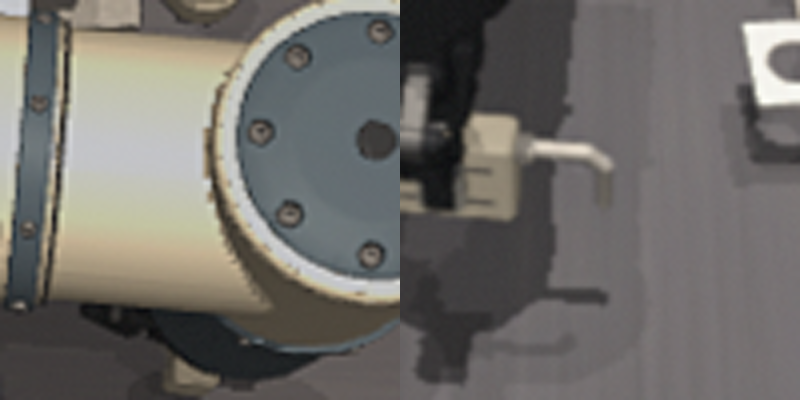

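The top view is blocked by the arm. In the side view the prong tip is at (321,229), against (320,229) predicted, so the prong is where the grip geometry says. I'll move over the hole and turn to the tray's heading.

Emit:
carry_out:
  motion:
    - [0,0.015,0.011,0,0,0,-1]
    - [0,0.03,0.022,0,0,0,-2]
    - [0,0.045,0.033,0,0,0,-3]
    - [0,0.06,0.044,0,0,0,-4]
    - [0,0.075,0.056,0,0,0,-5]
    - [0,0.09,0.067,0,0,0,-6.5]
    - [0,0.105,0.078,0,0,0,-8]
    - [0,0.117,0.086,0,0,0,-9]
    - [0,0.122,0.0905,0,0,0,-9]
    - [0,0.122,0.0905,0,0,0,-9]
    - [0,0.122,0.0905,0,0,0,-9]

```text
clock: 4.75
ee_pos: [0.5802, -0.0715, 0.0914]
tool_rot: [[-0.052, 0.999, -0.001], [0.999, 0.052, -0.0], [-0.0, -0.001, -1.0]]
ft_force: [-0.5, -0.1, -1.8]
opening: 0.0236
```

```bash
cat > look.py <<'E'
from h import *
import sys
s=sensors.state();R=np.array(s["tool_rot"]);p=np.array(s["ee_pos"]);print(s["clock"],p,R.round(3).tolist(),s["opening"],np.round(s["ft_force"],1))
tip=p+R@[0,.072,-.0127+.021];print("tip",tip,tip-[.652,-.067,.053])
i=eyes.capture("side")[:,:,::-1]
cv2.imwrite(sys.argv[1],cv2.resize(i[130:260,280:475],(780,520),interpolation=cv2.INTER_CUBIC))
print("tip px",proj("side",tip),"x4 crop",(proj("side",tip)-[280,130])*4)
E
python3 look.py pics/crop3.png
```

```text
4.75 [ 0.58019393 -0.07150351  0.09138181] [[-0.052, 0.999, -0.001], [0.999, 0.052, -0.0], [-0.0, -0.001, -1.0]] 0.023615804018543456 [-0.5 -0.1 -1.8]
tip [ 0.65208718 -0.06778112  0.08299165] [ 8.71773257e-05 -7.81116345e-04  2.99916524e-02]
tip px [370.04966627 183.35249543] x4 crop [360.19866507 213.40998172]
```

View pics/crop3.png

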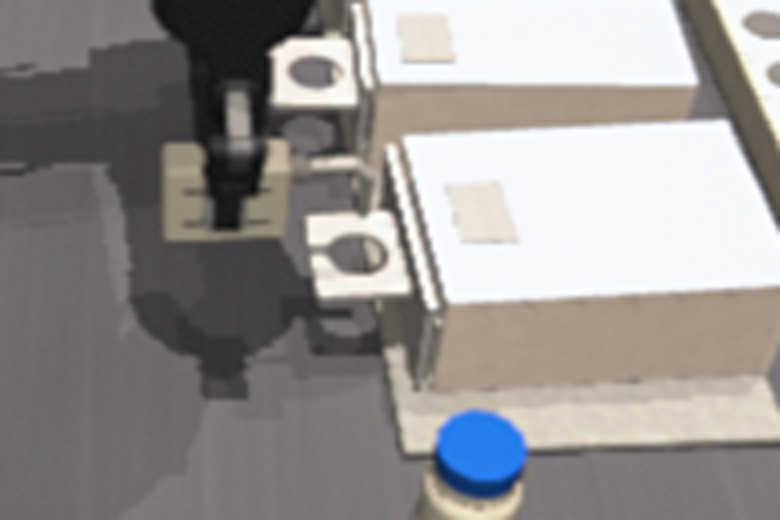

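The tip is at crop (367,210) and the hole at (357,254). The prong is about 3–4 mm deep of centre, well inside the 12.5 mm clearance. I'll come back 3 mm and lower 53 mm, which leaves the tip about 23 mm below the tab's top.

Emit:
carry_out:
  motion:
    - [0,0,-0.003,0.004,0,0,0]
    - [0,0,-0.003,0.009,0,0,0]
    - [0,0,-0.003,0.014,0,0,0]
    - [0,0,-0.003,0.019,0,0,0]
    - [0,0,-0.003,0.024,0,0,0]
    - [0,0,-0.003,0.029,0,0,0]
    - [0,0,-0.003,0.034,0,0,0]
    - [0,0,-0.003,0.039,0,0,0]
    - [0,0,-0.003,0.044,0,0,0]
    - [0,0,-0.003,0.049,0,0,0]
    - [0,0,-0.003,0.053,0,0,0]
    - [0,0,-0.003,0.053,0,0,0]

```text
clock: 5.8
ee_pos: [0.577, -0.0715, 0.0377]
tool_rot: [[-0.052, 0.999, -0.002], [0.999, 0.052, 0.0], [0.0, -0.002, -1.0]]
ft_force: [-1.1, -0.6, -1.4]
opening: 0.0236
```

```bash
python3 look.py pics/crop4.png
```

```text
5.8 [ 0.57704948 -0.0714571   0.03774707] [[-0.052, 0.999, -0.002], [0.999, 0.052, 0.0], [0.0, -0.002, -1.0]] 0.023633198099483717 [-1.1 -0.6 -1.4]
tip [ 0.64893762 -0.06771715  0.02932102] [-0.00306238 -0.00071715 -0.02367898]
tip px [366.40779589 201.2930538 ] x4 crop [345.63118356 285.17221521]
```

View pics/crop4.png

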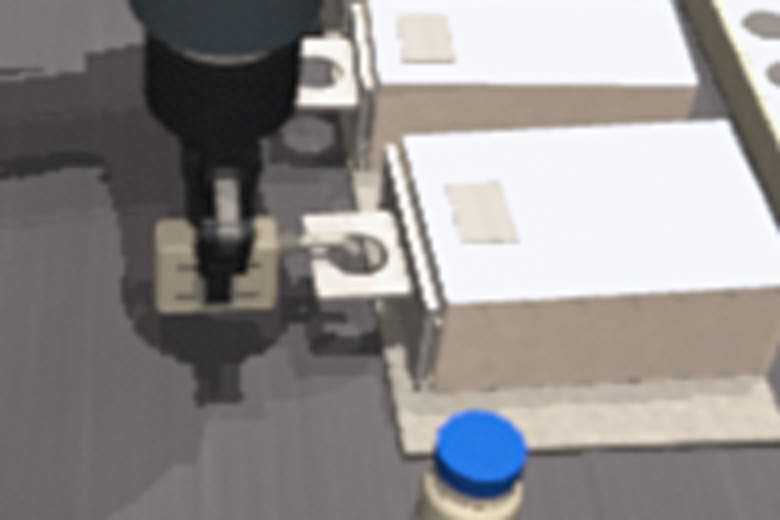

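The prong is in the hole (crop (360,255)) with no contact force. I'll draw it slowly, 60 mm first, about 10 of which is free play.

Emit:
carry_out:
  motion:
    - [0,0,-0.004,0,0,0,0]
    - [0,0,-0.008,0,0,0,0]
    - [0,0,-0.012,0,0,0,0]
    - [0,0,-0.017,0,0,0,0]
    - [0,0,-0.022,0,0,0,0]
    - [0,0,-0.027,0,0,0,0]
    - [0,0,-0.032,0,0,0,0]
    - [0,0,-0.037,0,0,0,0]
    - [0,0,-0.043,0,0,0,0]
    - [0,0,-0.049,0,0,0,0]
    - [0,0,-0.055,0,0,0,0]
    - [0,0,-0.06,0,0,0,0]

```text
clock: 6.85
ee_pos: [0.5171, -0.0746, 0.0389]
tool_rot: [[-0.052, 0.999, -0.0], [0.999, 0.052, 0.0], [0.0, -0.0, -1.0]]
ft_force: [1.8, -1.8, -0.5]
opening: 0.0233
```

```bash
python3 look.py pics/crop5.png
```

```text
6.85 [ 0.51705494 -0.07464742  0.03891832] [[-0.052, 0.999, -0.0], [0.999, 0.052, 0.0], [0.0, -0.0, -1.0]] 0.02331506428978534 [ 1.8 -1.8 -0.5]
tip [ 0.58895706 -0.07089972  0.0306159 ] [-0.06304294 -0.00389972 -0.0223841 ]
tip px [338.66733563 201.88776124] x4 crop [234.66934252 287.55104496]
```

View pics/crop5.png

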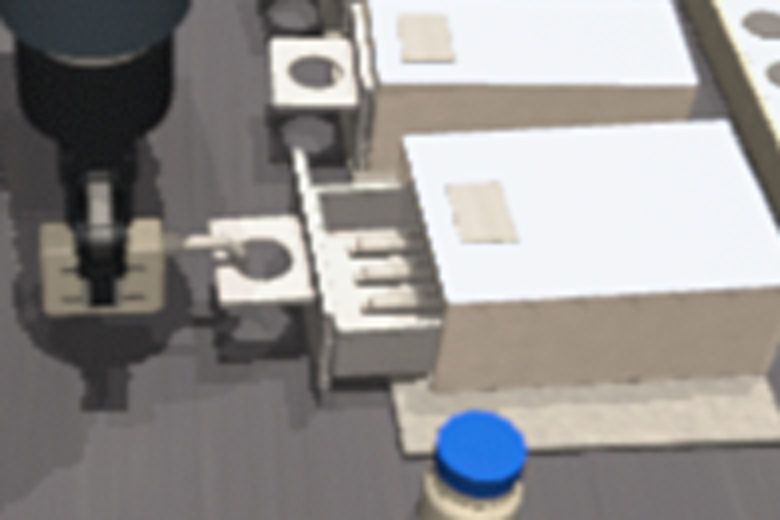

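The tray is drawn out. The hole is at crop (263,259), from (357,254), and the tab's front corners are at (209,220) and (217,303), from (305,213) and (316,298). Working out the distance:

Run:
```python
from h import *
P=lambda x,y:onz("side",280+x/4,130+y/4,.053)
for a,b in(((357,254),(263,259)),((305,213),(209,220)),((316,298),(217,303))):
    d=P(*a)-P(*b);print(d.round(4),np.linalg.norm(d))
```

```text
[0.0499 0.0039 0.    ] 0.05009202069398126
[0.0522 0.0056 0.    ] 0.05247783041996907
[0.0512 0.0037 0.    ] 0.05135413211178818
```

It's out about 51 mm, so I'll draw 9 mm more. Then I'll move 10 mm forward to free the prong before lifting straight out.

Emit:
carry_out:
  motion:
    - [0,0,-0.003,0,0,0,0]
    - [0,0,-0.006,0,0,0,0]
    - [0,0,-0.008,0,0,0,0]
    - [0,0,-0.009,0,0,0,0]
    - [0,0,-0.009,0,0,0,0]
    - [0,0,-0.009,0,0,0,0]
    - [0,0,-0.006,0,0,0,0]
    - [0,0,-0.002,0,0,0,0]
    - [0,0,0.001,0,0,0,0]
    - [0,0,0.001,0,0,0,0]

```text
clock: 7.73
ee_pos: [0.5195, -0.0745, 0.0388]
tool_rot: [[-0.052, 0.999, 0.0], [0.999, 0.052, -0.0], [-0.0, 0.0, -1.0]]
ft_force: [-0.3, -0.2, -2.1]
opening: 0.0232
```

```bash
python3 look.py pics/crop6.png
```

```text
7.7333 [ 0.51953824 -0.07448658  0.03876396] [[-0.052, 0.999, 0.0], [0.999, 0.052, -0.0], [-0.0, 0.0, -1.0]] 0.023229711266545456 [-0.3 -0.2 -2.1]
tip [ 0.59144152 -0.07072988  0.03047572] [-0.06055848 -0.00372988 -0.02252428]
tip px [339.81797685 201.87809988] x4 crop [239.2719074  287.51239954]
```

View pics/crop6.png

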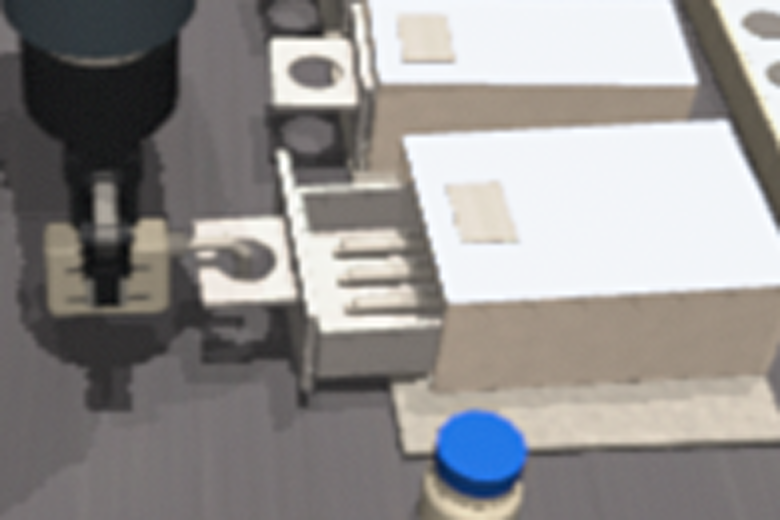

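The tab's front corner is now at crop (192,222), about 60 mm from its start, and the prong is free in the hole with no side force. I'll lift out, then carry the hook back to its old spot.

Emit:
carry_out:
  motion:
    - [0,0,0,-0.005,0,0,0]
    - [0,0,0,-0.011,0,0,0]
    - [0,0,0,-0.018,0,0,0]
    - [0,0,0,-0.025,0,0,0]
    - [0,0,0,-0.032,0,0,0]
    - [0,0,0,-0.039,0,0,0]
    - [0,0,0,-0.046,0,0,0]
    - [0,0,0,-0.053,0,0,0]
    - [0,0,0,-0.06,0,0,0]
    - [0,0,0,-0.06,0,0,0]
    - [0,0,0,-0.06,0,0,0]

```text
clock: 8.7
ee_pos: [0.519, -0.0745, 0.0993]
tool_rot: [[-0.052, 0.999, 0.001], [0.999, 0.052, 0.0], [0.0, 0.001, -1.0]]
ft_force: [0.1, -0.8, -1.9]
opening: 0.0236
```

Emit:
carry_out:
  motion:
    - [0,-0.008,-0.006,0,0,0,1]
    - [0,-0.02,-0.012,0,0,0,2]
    - [0,-0.035,-0.018,0,0,0,3]
    - [0,-0.05,-0.024,0,0,0,4]
    - [0,-0.065,-0.03,0,0,0,5]
    - [0,-0.08,-0.036,0,0,0,6.5]
    - [0,-0.095,-0.042,0,0,0,8]
    - [0,-0.107,-0.046,0,0,0,9]
    - [0,-0.113,-0.048,0,0,0,9]
    - [0,-0.113,-0.048,0,0,0,9]
    - [0,-0.113,-0.048,0,0,0,9]

```text
clock: 9.62
ee_pos: [0.4763, -0.1902, 0.0986]
tool_rot: [[0.106, 0.994, -0.0], [0.994, -0.106, 0.0], [0.0, -0.001, -1.0]]
ft_force: [0.2, 0.1, -2.3]
opening: 0.0236
```

Lower 85.5 mm, to a TCP height of about 0.013.

Emit:
carry_out:
  motion:
    - [0,0,0,0.01,0,0,0]
    - [0,0,0,0.022,0,0,0]
    - [0,0,0,0.036,0,0,0]
    - [0,0,0,0.05,0,0,0]
    - [0,0,0,0.062,0,0,0]
    - [0,0,0,0.071,0,0,0]
    - [0,0,0,0.077,0,0,0]
    - [0,0,0,0.081,0,0,0]
    - [0,0,0,0.084,0,0,0]
    - [0,0,0,0.0855,0,0,0]
    - [0,0,0,0.0855,0,0,0]
    - [0,0,0,0.0855,0,0,0]

```text
clock: 10.62
ee_pos: [0.4771, -0.19, 0.0138]
tool_rot: [[0.105, 0.995, 0.001], [0.995, -0.105, -0.0], [-0.0, 0.001, -1.0]]
ft_force: [-0.5, -0.6, -2.2]
opening: 0.0234
```

Emit:
carry_out:
  motion:
    - [0,0,0,0.0005,0,0,0]
    - [0,0,0,0.001,0,0,0]
    - [0,0,0,0.0015,0,0,0]
    - [0,0,0,0.0015,0,0,0]

```text
clock: 10.95
ee_pos: [0.477, -0.19, 0.0123]
tool_rot: [[0.105, 0.995, 0.001], [0.995, -0.105, -0.0], [-0.0, 0.001, -1.0]]
ft_force: [-0.8, 2.3, 1.3]
opening: 0.0233
```

Touching the bench (about 3 N). I'll release, let it settle, and retreat straight up.

Emit:
carry_out:
  motion:
    - [0.3,0,0,0,0,0,0]
    - [0.45,0,0,0,0,0,0]
    - [0.6,0,0,0,0,0,0]
    - [0.8,0,0,0,0,0,0]
    - [1,0,0,0,0,0,0]
    - [1,0,0,0,0,0,0]
    - [1,0,0,0,0,0,0]
    - [1,0,0,0,0,0,0]
    - [1,0,0,0,0,0,0]
    - [1,0,0,0,0,0,0]

```text
clock: 11.78
ee_pos: [0.4767, -0.1899, 0.0119]
tool_rot: [[0.105, 0.995, -0.0], [0.995, -0.105, -0.0], [-0.0, -0.0, -1.0]]
ft_force: [-0.0, 0.0, -0.4]
opening: 0.0857
```

Emit:
carry_out:
  motion:
    - [1,0,0,-0.01,0,0,0]
    - [1,0,0,-0.025,0,0,0]
    - [1,0,0,-0.045,0,0,0]
    - [1,0,0,-0.07,0,0,0]
    - [1,0,0,-0.1,0,0,0]
    - [1,0,0,-0.13,0,0,0]
    - [1,0,0,-0.16,0,0,0]
    - [1,-0.04,-0.03,-0.18,0,0,0]
    - [1,-0.08,-0.06,-0.18,0,0,0]
    - [1,-0.12,-0.09,-0.18,0,0,0]
    - [1,-0.16,-0.12,-0.18,0,0,0]
    - [1,-0.2,-0.15,-0.18,0,0,0]

```text
clock: 12.78
ee_pos: [0.3356, -0.3413, 0.1931]
tool_rot: [[0.104, 0.995, 0.001], [0.995, -0.104, -0.001], [-0.001, 0.002, -1.0]]
ft_force: [0.1, -1.7, -0.1]
opening: 0.0857
```

Emit:
carry_out:
  motion:
    - [1,-0.03,0,0,0,0,0]
    - [1,-0.06,0,0,0,0,0]
    - [1,-0.06,0,0,0,0,0]
    - [1,-0.06,0,0,0,0,0]
    - [1,-0.06,0,0,0,0,0]

```text
clock: 13.2
ee_pos: [0.3306, -0.3998, 0.192]
tool_rot: [[0.105, 0.994, 0.0], [0.994, -0.105, 0.0], [0.0, 0.0, -1.0]]
ft_force: [0.8, -0.1, 0.2]
opening: 0.0858
```

Run:
```python
from h import *
s=sensors.state();print(s["clock"],s["ee_pos"],s["ft_force"])
a=save("top","pics/topE.png")[:,:,::-1];b=save("side","pics/sideE.png")[:,:,::-1]
cv2.imwrite("pics/end.png",np.hstack([cv2.resize(a[60:280,180:400],(400,400)),cv2.resize(b[90:310,240:460],(400,400))]))
```

```text
13.2 [ 0.33060131 -0.39975555  0.19204585] [ 0.7677669  -0.10196933  0.23262255]
```

View pics/end.png

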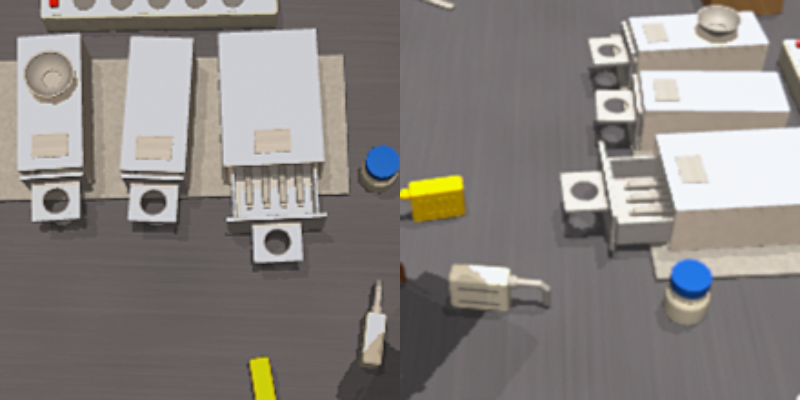

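The hook stands upright (top crop (374,330), side (485,287)), clear of the tray, and the narrow trays are unmoved. The wide tab's hole is now at top crop (277.5,242), side (584,190). Final distance check before handing in:

Run:
```python
from h import *
k=400/220
a=onz("top",331.2,167.9,.053);b=onz("top",180+277.5/k,60+242/k,.053)
c=onz("side",369.3,193.6,.053);d=onz("side",240+184/k,90+190/k,.053)
x,y=np.linalg.norm(a-b),np.linalg.norm(c-d);print(x,y)
if .055<(x+y)/2<.065: print(sign_off())
```

```text
0.059421036295459535 0.05967455335357089
the job is handed in; nothing more can be done
None
```

The job is done and handed in at about 13 s on the robot's clock, against the 48 s limit. I gripped the white bent-rod hook and lowered its prong into the widest tray's hole. I then drew the tray out, freed and lifted the prong, and set the hook back down within about 1 cm of where it first stood.

- **Tray distance:** the two cameras measured 59.4 mm and 59.7 mm, against the 6 cm asked.
- **Hook:** it stands upright on the bench, roughly 9 cm to the side of the wide tray's tab.
- **Other objects:** the narrow trays and the look-alikes in view had not moved.
- **Forces:** force readings at the end of each move stayed around 5 N or less.
- **Disagreement:** at one check over the hole, the prong tip showed 3–4 mm deeper than planned. I corrected this by 3 mm before lowering. No other check failed.

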